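# Reset the vent stay of a dust screen on a screw-assembly bench

## Robot

A 6-joint arm with a two-finger parallel gripper is mounted at the origin on the work surface. World frame = base frame: x ahead of the robot, y to its left, z up, the work surface at z = 0. Lengths are in m, angles in degrees, forces in N, time in s.
With the tool pointing down it reaches from about 0.3 to 0.75 m from the base axis. Payload 8.5 kg.
Tool frame: the origin (TCP) lies at the very end of the fingers, on their centre line; the grasp point (between the pads) lies 19 mm behind it; z points along the fingers, y is the line along which they close (so a half turn about z gives the same grasp; the last joint's range is limited). The gripper opens to 85 mm and grips with 20 to 120 N. Pads are 22 mm wide; open, the fingers measure 114 mm over their backs; the gripper's body (76 mm by 85 mm) begins 54 mm behind the grasp point. The pads swing forward as they close: fully open they stand 13 mm farther back than shut.
Start: joints at [50.861, 21.807, 74.336, -0, 83.858, -12.336], TCP at [0.248, 0.491, 0.231] pointing down, gripper open.
Joint ranges: [-178.18, 178.18], [-50.72, 133.34], [12.68, 142.11], [-81.47, 261.47], [9.98, 163.14], [-165.26, 165.26]. Speed limits (degrees/s): [136.94, 136.94, 180, 180, 180, 180].

## Interface

Orientations are given as a 3x3 rotation matrix whose columns are the frame's x, y, z axes.
In Python, from rig import * gives the robot as it stands. The module is installed in compiled form; this text tells all that it offers.
- The arm moves only by the shell command python3 -m pendant 'ROWS' [OPENING] [FORCE]. ROWS is JSON, a list of rows, each a list of 2 entries, a list of its own where there are three numbers: the shift along the tool's x, y, z as a fraction of full scale, then the turn, a rotation vector about the tool's x, y, z as a fraction of full scale. A call has 1 to 8 rows; each row shifts and turns the commanded pose from where the row before left it, along the tool's axes as they then stand; what a row does not reach is not made up. Full scale, the value 1, is 40 mm for a shift and 5 degrees for a turn. A row lasts 1/8 s, in which the tool goes at most 62.5 mm and 10.7 degrees, less where a joint would pass 70% of its speed; a pose out of reach is approached as far as the arm can. A call with a number of a shift or a turn outside -1 to 1 is refused whole. A call with a gripper value outside its range is refused whole. OPENING is the opening, from 0 (shut) to 1 (fully open), set as the call begins (- or left out, the last holds). The fingers move at their own pace and stop on an object; FORCE is the grip in N (left out, the last holds). Time passes only in rows, so rows that do not move let the fingers close. It gives the time, the measured TCP pose, the force, the opening and the grip force at its end, in the units of the state.
- observe(): the state, without advancing time (a new reading comes with each control period).
- get_image(name): name is "side" or "top"; returns a dict with "img" (384x512x3 uint8, blue, green, red), "range_z" (384x512 float32, m along the optical axis (not along the pixel's ray), 0 where there is no reading), "camera_matrix" (3x3 intrinsics, pixels), "eye" and "rotation" of the camera in the world. Camera axes: x right, y down, z forward; pixel columns grow to the right and rows downward; lengths in m; the calibration is good to about 2 mm. A picture is of the moment at which its call begins.
- close_job(): hands the job in; it is judged then, once.
Trained networks look in the newest picture that a camera, given by its name, has taken for a name from the list of things; names that differ only in an ending like _2 or _b are one class to them, and where a whole thing is asked for, a point or a joint stands for the part that bears it (a point fixed in the world has none). Each returns a list of dicts, best first, with "conf" (0 to 1); they miss things now and then, are a little off and sometimes report something else, mostly with a low value. They report only what shows in the picture. A call takes as long as a camera call.
- regions_of(camera, query): "mask" (384x512 bool, what is visible of it).
- landmark_of(camera, query): "point" ([x, y, z] in m, in world coordinates, good to about 4 mm: a listed point, or the origin of a listed thing).
The state is a dict: "time_s": time; "q": joint angles; "qvel": joint speeds; "joint_efforts": joint torques, N m; "position": TCP position; "tool_rot": TCP orientation; "ft_force": force on the tool from outside, world axes, zero at the start; "wrist_torque": the same for the moment, N m; "grip_width": finger opening in m; "gripper_force": force on a finger pad.
Only numpy, scipy, OpenCV 4.12 (cv2) and the standard library are available. Lean on these libraries where they do the work, as an engineer would, in place of code of your own. Each camera call takes 0.05 s, during which the arm holds its last target. There are 200 camera calls.

## Task

Open the dust screen's swinging vent pane wider: take hold of the stay's black knob, lift the stay off its pin, push the pane further out and drop the red-marked hole over the pin, pressing the stay down until it lies level and fully home. The pin can be bent: feel for the hole with a light touch and never lean hard on the pin. Let go at the end and leave everything else on the bench undisturbed.

Things in the scene. Friction and masses are not known exactly. Their poses are not given: they have to be found in the camera images.
- sill: Aluminium rail of the dust screen, 40 mm wide, 570 mm long, 30 mm high, fixed. Origin on the bench plane, under the middle of the pin's adjusting range; x across the rail, away from the robot, the way the pane opens; y along the rail to the left; z up. The pane's upright hinge axis stands at x = 0, y = +173 mm.
- pin_mark (a point): Middle of the pin's adjusting range, 40 mm above the bench, at the seat the stay rests on (a 20 mm round collar). Axes as sill. The upright steel pin, 8 mm diameter, flat-topped, tops the seat by 11 mm. It is clamped anywhere up to 10 mm from this mark along the sill's x, either way (not measured), at y = 0, and does not move when pushed.
- pane (a joint): Clear swinging pane in a blue frame, 300 mm long, 57 to 173 mm above the bench. Value in rad: 0 at the start = 30 degrees open from the rail's line (fully shut it points along the sill's -y from its hinge); grows as it opens to the sill's +x; range -0.4 to 0.9. Stiff: stays where it is left; about 1.3 N at the stay's pivot moves it.
- stay (a joint): Tilt of the stay at its pivot, rad: 0 level (home), positive with the knob end raised, up to 0.3. Stiff: it keeps its tilt when let go; about 3 N at the knob raises it, 1 to 2 N lowers it.
- pivot (a point): The stay's pivot, hanging under the pane 200 mm from the hinge axis, 42.5 mm above the bench, in the bar's mid-plane. The stay tilts here and also swivels easily sideways. Axes as knob.
- red_hole (a point): Centre of the hole with the red painted surround, to go over the pin. The stay is a steel bar 26 mm wide, 5 mm thick, with four openings on its centre line at 100 mm from the pivot (a slot 32 x 11 mm, over the pin at the start), 132, 160 (red) and 188 mm, the last three 11 mm square. Axes as knob.
- knob (a point): Centre of the black upright knob (round post, 16 mm diameter, 50 mm tall, on the bar's top) near the stay's free end: 225 mm from the pivot along the bar, 27.5 mm above the bar's mid-plane, 70 mm above the bench when home. x points along the bar towards the pivot, z up. At the start the stay lies along the sill's x, its knob end towards the robot.
- tray: Steel parts tray, 120 x 100 x 18 mm, loose: leave alone. Origin under its centre. Origin under its centre.
- clip_a: Small black clip with a blue insert, 22 mm, in the tray: leave alone. Origin under its centre.
- clip_b: Small black clip with a blue insert, 22 mm, in the tray: leave alone. Origin under its centre.
- screw_jar: Clear screw jar, 44 mm diameter, 60 mm tall, left of the stay: leave alone. Origin under its centre.
- driver: Turquoise electric screwdriver lying on its side, 240 mm long, 47 mm high: leave alone. Origin at its underside, near mid-length; x along it.
- screwdriver: Hand screwdriver, lying: leave alone. Origin at its underside, near mid-length; x along it.
- carton: Yellow open box, 100 x 130 x 70 mm: leave alone. Origin under its centre.
- bit_cup: Grey cup, 60 mm across, 60 mm tall: leave alone. Origin under its centre.

How it is judged (in metres and radians):
On the way:
1. the stay is lifted clear of the pin (value of joint stay above 0.085 rad), for 0.1 s.
At the end, for the whole second after the job is handed in: The red-marked hole is over the pin (its centre within 13.5 mm of the middle of the pin's adjusting range, level, which no other opening allows) and the stay lies home, tilted less than 0.02 rad; the pane is at rest and the knob released (horizontal distance between red_hole and pin_mark below 0.0135 m and value of joint stay below 0.02 rad and velocity of joint pane between -0.05 and 0.05 rad/s); the robot touches nothing.
It fails at once if the stay is pressed on the pin, its collar or the rail with more than 40 N (contact force between stay and sill above 40 N).
It fails at once if a bystander is moved by more than 20 mm (distance of any of tray, clip_a, clip_b, screw_jar, driver, screwdriver, carton, bit_cup from where it was at the start of the episode above 0.02 m).
It also fails if it takes over 64 s, if anything falls off the work surface, if the arm or the gripper's body presses on something with over 40 N, if the wrist force passes 120 N, or if a joint passes its speed limit or range.

## Working session

There is one attempt and no reset: what is moved stays moved. The work goes in short steps, Python scripts to look and compute and a shell command to move; the robot and the scene stay as the last step left them, time stands still between calls to the robot, and variables do not carry over. Pictures are saved under pics/ and viewed, at most 10 in all, crops included, and the job is handed in when it is done.

```bash
mkdir -p pics
python3 - <<'E'
from rig import *
import cv2,numpy as np
s=observe();print(s['time_s'],s['position'],np.round(s['tool_rot'],3).tolist(),s['grip_width'])
ims=[]
for c in("top","side"):
    r=get_image(c);ims.append(r["img"]);print(c,r["eye"],np.round(r["rotation"],3).tolist(),r["camera_matrix"][0][0])
    for n in("knob","red_hole","pivot","pin_mark","sill","screw_jar","tray","driver","carton","bit_cup","screwdriver"):
        print(c,n,[(np.round(d["point"],4).tolist(),round(d["conf"],2)) for d in landmark_of(c,n)[:2]])
    cv2.imwrite(f"pics/{c}0.png",cv2.resize(r["img"],(800,600)))
print(observe()["time_s"])
E
```

```text
0.0 [0.24778638 0.49066448 0.23070257] [[-0.893, 0.451, -0.001], [0.451, 0.893, -0.001], [0.0, -0.001, -1.0]] 0.08535579350347783
top [0.40295734 0.05080807 1.44572181] [[-0.01, -0.995, 0.096], [-1.0, 0.008, -0.019], [0.018, -0.097, -0.995]] 396.79854295567935
top knob [([0.4768, -0.0211, 0.0712], 0.91), ([0.4549, -0.231, 0.0022], 0.41)]
top red_hole [([0.542, -0.0361, 0.0433], 0.72)]
top pivot [([0.6958, -0.0723, 0.0422], 0.73), ([0.5993, -0.0489, 0.0385], 0.61)]
top pin_mark [([0.5959, -0.0513, 0.0401], 0.84), ([0.6978, -0.0713, 0.0405], 0.72)]
top sill [([0.5989, -0.0527, 0.0], 0.82), ([0.6106, 0.5754, -0.0037], 0.23)]
top screw_jar [([0.5261, 0.127, 0.0001], 0.41)]
top tray [([0.4536, -0.2332, 0.0013], 0.72)]
top driver [([0.6113, 0.5763, -0.0036], 0.88)]
top carton [([0.6187, -0.4646, 0.0029], 0.6)]
top bit_cup [([0.3425, -0.4054, -0.0013], 0.76)]
top screwdriver [([0.2828, 0.3586, 0.0009], 0.6)]
side [-0.00695022 -1.15422668  0.84603263] [[0.912, -0.22, 0.346], [-0.409, -0.449, 0.794], [-0.019, -0.866, -0.5]] 479.52056914453624
side knob [([0.4748, -0.0191, 0.0665], 0.78), ([0.3402, -0.4026, 0.0054], 0.38)]
side red_hole [([0.5405, -0.0344, 0.0421], 0.69)]
side pivot [([0.6968, -0.0734, 0.0394], 0.96)]
side pin_mark [([0.5979, -0.0476, 0.0421], 0.78)]
side sill [([0.5977, -0.05, 0.0002], 0.7)]
side screw_jar [([0.5313, 0.1256, -0.0002], 0.77), ([0.6937, -0.0739, 0.0377], 0.72)]
side tray [([0.4562, -0.2331, 0.0014], 0.89)]
side driver [([0.4762, -0.2272, 0.0016], 0.53)]
side carton [([0.6176, -0.4606, -0.0055], 0.58)]
side bit_cup [([0.3426, -0.4069, 0.0039], 0.67), ([0.6012, -0.0511, 0.0004], 0.53)]
side screwdriver [([0.2868, 0.3631, 0.0017], 0.56)]
1.2
```

View pics/top0.png

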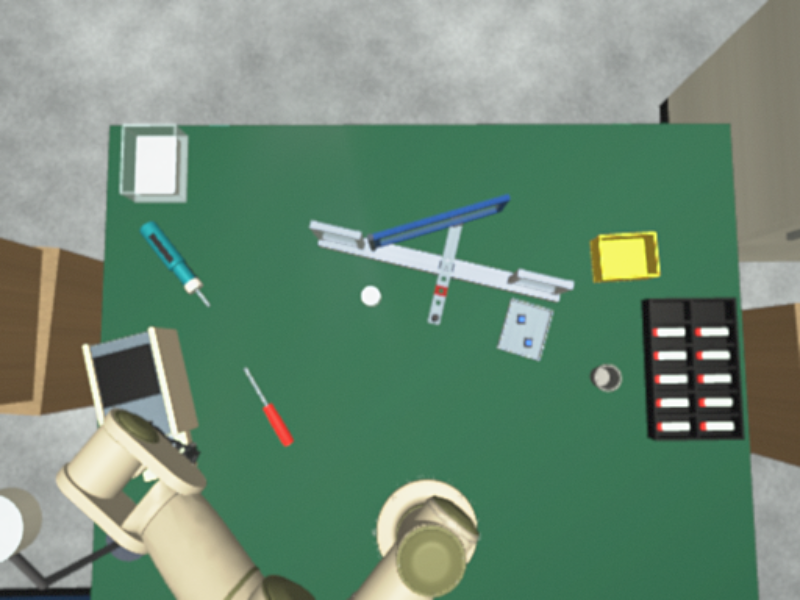

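View pics/side0.png

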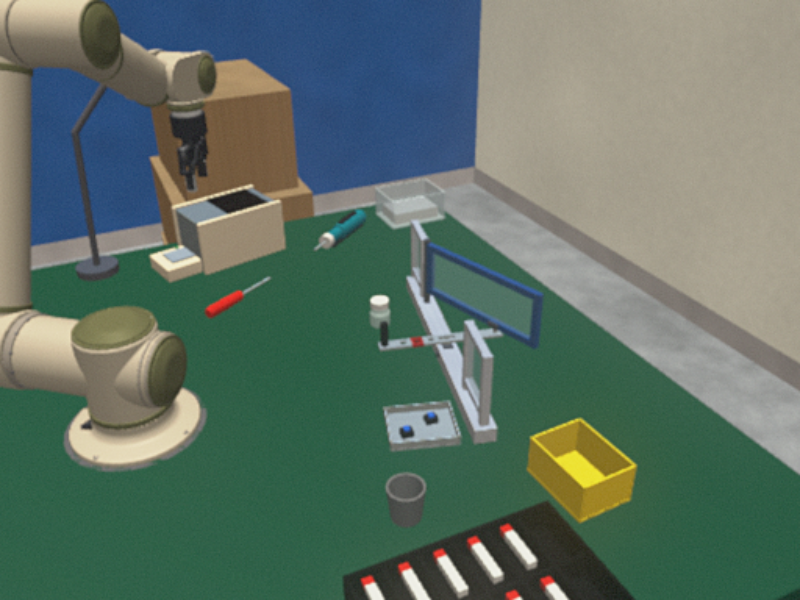

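```bash
cat > h.py <<'E'
from rig import *
import numpy as np
from scipy.spatial.transform import Rotation as R
ax=np.deg2rad(-13.37); SX=np.array([np.cos(ax),np.sin(ax),0]); SY=np.array([-np.sin(ax),np.cos(ax),0])
PIN=np.array([.598,-.050,0])
def target(yaw_s=0,pitch=0):
    """tool_rot: y along bar's left, z down; yaw_s = bar yaw in sill frame (rad), pitch = stay tilt (knob up)"""
    b=np.cos(yaw_s)*SX+np.sin(yaw_s)*SY           # knob->pivot, level
    l=np.cross([0,0,1],b)
    M=np.column_stack([-b,l,[0,0,-1]])
    return R.from_rotvec(l*pitch).as_matrix()@M     # +pitch about left: b tips down toward the pivot
def delta(pos,rot,n=1):
    s=observe(); T=np.array(s["tool_rot"])
    d=T.T@(np.array(pos)-s["position"]); w=R.from_matrix(T.T@rot).as_rotvec(degrees=True)
    print("t",s["time_s"],"pos",np.round(s["position"],4),"F",np.round(s["ft_force"],1),"w",round(s["grip_width"],4))
    print("total rows-units shift",np.round(d/.04,3),"turn",np.round(w/5,3),"; per row of",n,np.round(d/.04/n,3),np.round(w/5/n,3))
E
python3 -m pendant '[[[-0.99,-0.8,0],[0,0,0]],[[-0.99,-0.8,0],[0,0,0]],[[-0.99,-0.8,0],[0,0,0]],[[-0.99,-0.8,0],[0,0,0]],[[-0.99,-0.8,0],[0,0,0]],[[-0.99,-0.8,0],[0,0,0]],[[-0.99,-0.8,0],[0,0,0]],[[-0.99,-0.8,0],[0,0,0]]]' 1
python3 -m pendant '[[[-0.98,-0.8,0],[0,0,0]],[[-0.98,-0.8,0],[0,0,0]],[[-0.98,-0.8,0],[0,0,0]],[[0,0,0],[0,0,-0.9]],[[0,0,0],[0,0,-0.9]],[[0,0,0],[0,0,-0.9]],[[0,0,0],[0,0,0]],[[0,0,0],[0,0,0]]]'
python3 - <<'E'
from h import *
delta([.476,-.0205,.056],target(),5)
E
```

```text
time_s: 2.2
position: [0.4158, 0.1179, 0.2315]
tool_rot: [[-0.893, 0.451, 0.001], [0.451, 0.893, 0.0], [-0.0, 0.0, -1.0]]
ft_force: [1.5, -0.2, -0.1]
grip_width: 0.0852
gripper_force: 0.0
time_s: 3.2
position: [0.477, -0.0191, 0.2314]
tool_rot: [[-0.973, 0.231, 0.0], [0.231, 0.973, -0.0], [-0.0, -0.0, -1.0]]
ft_force: [-0.2, -0.1, -0.5]
grip_width: 0.0855
gripper_force: 0.0
t 3.2 pos [ 0.477  -0.0191  0.2314] F [-0.2 -0.1 -0.5] w 0.0855
total rows-units shift [ 0.017 -0.039  4.384] turn [-0.     0.001 -0.003] ; per row of 5 [ 0.003 -0.008  0.877] [-0.     0.    -0.001]
```

```bash
python3 -m pendant '[[[0.02,-0.04,0.87],[0,0,0]],[[0,0,0.87],[0,0,0]],[[0,0,0.87],[0,0,0]],[[0,0,0.87],[0,0,0]],[[0,0,0.87],[0,0,0]],[[0,0,0],[0,0,0]],[[0,0,0],[0,0,0]]]'
python3 -m pendant '[[[0,0,0],[0,0,0]],[[0,0,0],[0,0,0]],[[0,0,0],[0,0,0]],[[0,0,0],[0,0,0]],[[0,0,0],[0,0,0]],[[0,0,0],[0,0,0]],[[0,0,0],[0,0,0]],[[0,0,0],[0,0,0]]]' 0 40
python3 - <<'E'
from h import *
import cv2
for c in("top","side"):
    r=get_image(c)
    for n in("knob","pivot"):
        print(c,n,[(np.round(d["point"],4).tolist(),round(d["conf"],2)) for d in landmark_of(c,n)[:1]])
cv2.imwrite("pics/side1.png",cv2.resize(r["img"][150:270,180:340],(800,600)))
E
```

```text
time_s: 4.08
position: [0.4765, -0.0207, 0.0585]
tool_rot: [[-0.973, 0.23, 0.002], [0.23, 0.973, -0.0], [-0.002, -0.0, -1.0]]
ft_force: [0.0, 0.4, 0.1]
grip_width: 0.0855
gripper_force: 0.0
time_s: 5.08
position: [0.4759, -0.0205, 0.0574]
tool_rot: [[-0.973, 0.23, 0.0], [0.23, 0.973, -0.0], [-0.0, 0.0, -1.0]]
ft_force: [-0.2, 0.7, 4.2]
grip_width: 0.0148
gripper_force: 38.9
top knob []
top pivot [([0.6983, -0.0735, 0.0388], 0.7)]
side knob [([0.4751, -0.0233, 0.0685], 0.58)]
side pivot [([0.6944, -0.0728, 0.0421], 0.57)]
```

View pics/side1.png

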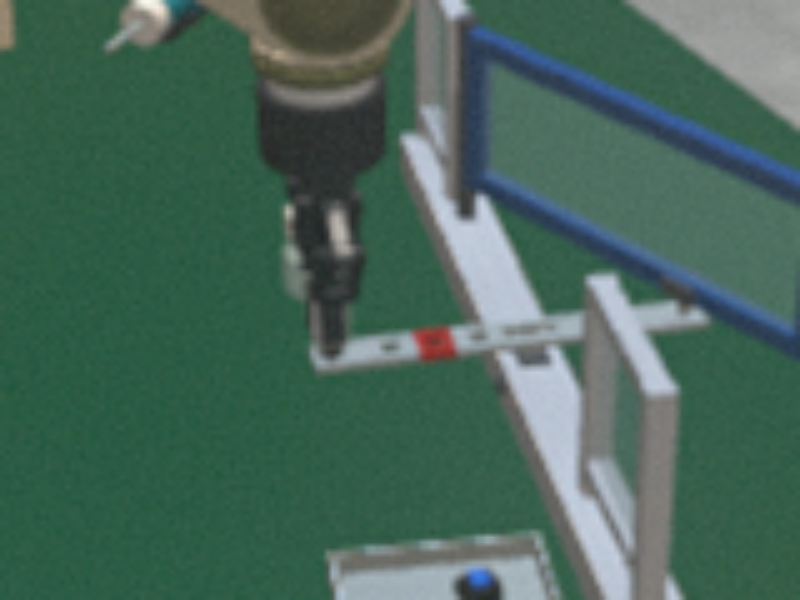

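```bash
cat >> h.py <<'E'
H=.0149
def pose(piv,yaw,t):
    """piv: pivot in sill xy; bar yaw in sill frame; tilt -> TCP pos, rot"""
    u=225e-3; a=-u*np.cos(t)+H*np.sin(t); z=.0425+u*np.sin(t)+H*np.cos(t)
    c,s=np.cos(yaw),np.sin(yaw); x,y=piv[0]+a*c,piv[1]+a*s
    return PIN+x*SX+y*SY+[0,0,z], target(yaw,t)
def rows(wps):
    s=observe(); p,T=np.array(s["position"]),np.array(s["tool_rot"])
    print("t",s["time_s"],"F",np.round(s["ft_force"],1))
    for q,Q in wps:
        print(np.round(T.T@(q-p)/.04,2).tolist(),np.round(R.from_matrix(T.T@Q).as_rotvec(degrees=True)/5,2).tolist()); p,T=q,Q
E
python3 - <<'E'
from h import *
d=np.array(observe()["position"])-PIN; print("tcp sill",d@SX,d@SY)
px=d@SX+.225; py=d@SY
print(px,py)
rows([pose((px,py),0,.03*i) for i in range(7)])
E
```

```text
tcp sill -0.1256386918683159 0.0004246892838042915
0.09936130813168412 0.0004246892838042915
t 5.375 F [-1.   0.8  4.5]
[-0.0, -0.0, -0.0] [-0.0, 0.0, 0.01]
[-0.01, -0.0, -0.17] [-0.0, 0.34, -0.0]
[-0.01, 0.0, -0.17] [0.0, 0.34, -0.0]
[-0.01, -0.0, -0.17] [0.0, 0.34, -0.0]
[-0.01, 0.0, -0.17] [-0.0, 0.34, 0.0]
[-0.01, -0.0, -0.17] [0.0, 0.34, 0.0]
[-0.01, -0.0, -0.17] [-0.0, 0.34, 0.0]
```

```bash
python3 -m pendant '[[[-0.01,0,-0.17],[0,0.34,0]],[[-0.01,0,-0.17],[0,0.34,0]],[[-0.01,0,-0.17],[0,0.34,0]],[[-0.01,0,-0.17],[0,0.34,0]],[[-0.01,0,-0.17],[0,0.34,0]],[[-0.01,0,-0.17],[0,0.34,0]],[[0,0,0],[0,0,0]],[[0,0,0],[0,0,0]]]'
python3 - <<'E'
from h import *
import cv2
ims=[]
for c in("top","side"):
    r=get_image(c)
    for n in("knob","pivot","red_hole","pin_mark"):
        print(c,n,[(np.round(d["point"],4).tolist(),round(d["conf"],2)) for d in landmark_of(c,n)[:1]])
    K=r["camera_matrix"];Rc=np.array(r["rotation"])
    p=Rc.T@(np.array([.598,-.05,.045])-r["eye"]);u=K@p/p[2];print(u)
    x,y=int(u[0]),int(u[1]);ims.append(cv2.resize(r["img"][y-36:y+36,x-24:x+24],(400,600),interpolation=cv2.INTER_CUBIC))
cv2.imwrite("pics/b.png",np.hstack(ims))
E
```

```text
time_s: 6.38
position: [0.481, -0.0218, 0.0973]
tool_rot: [[-0.958, 0.23, -0.172], [0.227, 0.973, 0.041], [0.177, 0.0, -0.984]]
ft_force: [1.4, -1.0, -3.4]
grip_width: 0.015
gripper_force: 39.1
top knob []
top pivot [([0.6977, -0.0722, 0.0386], 0.68)]
top red_hole []
top pin_mark [([0.5272, 0.1259, 0.0015], 0.61)]
[284.95933453 169.47489692   1.        ]
side knob [([0.483, -0.0244, 0.1067], 0.88)]
side pivot [([0.6943, -0.0739, 0.0422], 0.8)]
side red_hole [([0.5362, -0.0328, 0.07], 0.85)]
side pin_mark [([0.5983, -0.0505, 0.0393], 0.64)]
[285.04466999 215.83585752   1.        ]
```

View pics/b.png

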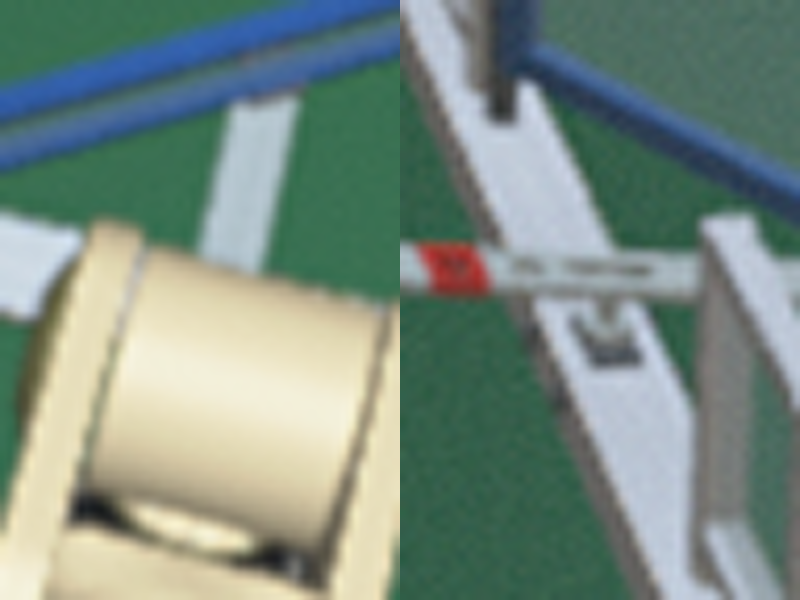

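```bash
cat >> h.py <<'E'
PIN=PIN-.0006*SX+.0006*SY
def conf(d,t,hole=.160):
    """pane angle etc. with the red hole over pin at sill (d,0), d in m"""
    L=.160; r=np.hypot(d,.173); g=np.arctan2(d,.173)
    th=g+np.arccos((.04+r*r-L*L)/(2*.2*r)); P=np.array([.2*np.sin(th),.173-.2*np.cos(th)])
    return th,P,np.arctan2(P[1],P[0]-d)
E
python3 - <<'E'
from h import *
for d in(-.01,0,.01):
    th,P,y=conf(d,0);print(d,np.degrees(th),P,np.degrees(y))
th,P,yw=conf(0,0); w=[]
for k in range(1,9):
    a=np.radians(30)+(th-np.radians(30))*k/8
    w.append(pose((.2*np.sin(a),.173-.2*np.cos(a)),yw*k/8,.18))
rows([pose((.1,-.0002),0,.18)]+w)
E
```

```text
-0.01 46.82777372828065 [0.14586007 0.03616127] 13.062154622457003
0 50.163986145868876 [0.1535762 0.0448815] 16.29060922169309
0.01 53.444200796024724 [0.16065544 0.05387893] 19.678581690201078
t 6.875 F [ 1.5 -0.3 -3.9]
[-0.03, -0.0, 0.0] [-0.0, 0.02, 0.01]
[-0.19, -0.08, -0.03] [0.07, 0.0, -0.4]
[-0.19, -0.08, -0.03] [0.07, 0.0, -0.4]
[-0.19, -0.08, -0.03] [0.07, -0.0, -0.4]
[-0.19, -0.08, -0.03] [0.07, 0.0, -0.4]
[-0.18, -0.07, -0.03] [0.07, 0.0, -0.4]
[-0.18, -0.07, -0.03] [0.07, 0.0, -0.4]
[-0.18, -0.07, -0.03] [0.07, 0.0, -0.4]
[-0.18, -0.07, -0.03] [0.07, -0.0, -0.4]
```

```bash
python3 -m pendant '[[[-0.19,-0.08,-0.03],[0.07,0,-0.4]],[[-0.19,-0.08,-0.03],[0.07,0,-0.4]],[[-0.19,-0.08,-0.03],[0.07,0,-0.4]],[[-0.19,-0.08,-0.03],[0.07,0,-0.4]],[[-0.18,-0.07,-0.03],[0.07,0,-0.4]],[[-0.18,-0.07,-0.03],[0.07,0,-0.4]],[[-0.18,-0.07,-0.03],[0.07,0,-0.4]],[[-0.18,-0.07,-0.03],[0.07,0,-0.4]]]'
python3 -m pendant '[[[0,0,0],[0,0,0]],[[0,0,0],[0,0,0]]]'
python3 - <<'E'
from h import *
import cv2
th,P,yw=conf(0,0);rows([pose(P,yw,.18)])
print("expect pivot",PIN+P[0]*SX+P[1]*SY)
for c in("top","side"):
    r=get_image(c)
    for n in("knob","pivot","red_hole","pin_mark"):
        print(c,n,[(np.round(d["point"],4).tolist(),round(d["conf"],2)) for d in landmark_of(c,n)[:1]])
K=r["camera_matrix"];Rc=np.array(r["rotation"])
for z in(.040,.051):
  for d in(-.01,0,.01):
    p=Rc.T@(PIN+d*SX+[0,0,z]-r["eye"]);u=K@p/p[2];print(z,d,u[:2],(u[:2]-[245,185])*10)
cv2.imwrite("pics/c.png",cv2.resize(r["img"][185:245,245:325],(800,600),interpolation=cv2.INTER_CUBIC))
E
```

```text
time_s: 7.88
position: [0.5384, -0.0523, 0.0968]
tool_rot: [[-0.983, -0.054, -0.177], [-0.053, 0.999, -0.008], [0.177, 0.001, -0.984]]
ft_force: [-0.9, -1.3, -1.0]
grip_width: 0.0151
gripper_force: 39.2
time_s: 8.12
position: [0.5381, -0.0521, 0.0968]
tool_rot: [[-0.983, -0.051, -0.176], [-0.05, 0.999, -0.008], [0.176, 0.001, -0.984]]
ft_force: [1.8, -0.9, -3.1]
grip_width: 0.0148
gripper_force: 39.1
t 8.125 F [ 1.8 -0.9 -3.1]
[-0.02, -0.01, -0.02] [0.01, 0.04, 0.0]
expect pivot [ 0.75734718 -0.04112517  0.        ]
top knob []
top pivot [([0.7621, -0.0415, 0.04], 0.4)]
top red_hole []
top pin_mark []
side knob [([0.5381, -0.0509, 0.1087], 0.77)]
side pivot [([0.7567, -0.0456, 0.0398], 0.58)]
side red_hole [([0.5999, -0.0483, 0.0707], 0.6)]
side pin_mark [([0.5984, -0.0481, 0.0403], 0.64)]
0.04 -0.01 [281.64938449 217.4931449 ] [366.4938449  324.93144899]
0.04 0 [284.77681249 217.11603343] [397.76812489 321.16033432]
0.04 0.01 [287.89782763 216.73969524] [428.97827634 317.39695239]
0.051 -0.01 [281.70636428 214.49518121] [367.06364279 294.95181213]
0.051 0 [284.84531853 214.11976105] [398.4531853  291.19761054]
0.051 0.01 [287.97781247 213.74511355] [429.77812475 287.45113551]
```

View pics/c.png

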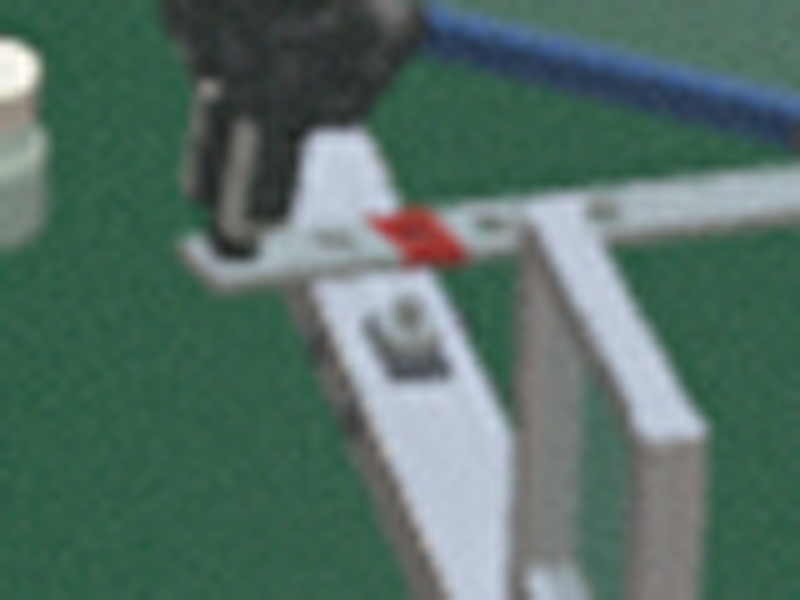

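Run:
```python
from h import *
th,P,yw=conf(0,0);rows([pose(P,yw,.18-.0158*k) for k in range(0,7)])
print(pose(P,yw,.085)[0])
```

```text
t 8.625 F [ 1.6 -0.  -2. ]
[-0.02, -0.01, -0.02] [0.01, 0.03, 0.01]
[0.01, 0.0, 0.09] [0.0, -0.18, -0.0]
[0.01, -0.0, 0.09] [-0.0, -0.18, 0.0]
[0.01, 0.0, 0.09] [-0.0, -0.18, 0.0]
[0.01, -0.0, 0.09] [0.0, -0.18, -0.0]
[0.01, -0.0, 0.09] [0.0, -0.18, 0.0]
[0.01, 0.0, 0.09] [0.0, -0.18, 0.0]
[ 0.53471403 -0.05248357  0.07644818]
```

```bash
python3 -m pendant '[[[0.0,0,0.09],[0,-0.18,0]],[[0.01,0,0.09],[0,-0.18,0]],[[0.01,0,0.09],[0,-0.18,0]],[[0.01,0,0.09],[0,-0.18,0]],[[0.01,0,0.09],[0,-0.18,0]],[[0.01,0,0.09],[0,-0.18,0]],[[0,0,0],[0,0,0]],[[0,0,0],[0,0,0]]]'
python3 - <<'E'
from h import *
import cv2
th,P,yw=conf(0,0);rows([pose(P,yw,.085)])
r=get_image("side")
K=r["camera_matrix"];Rc=np.array(r["rotation"])
def pj(x,y,z):
    p=Rc.T@(PIN+x*SX+y*SY+[0,0,z]-r["eye"]);u=K@p/p[2];return u[:2]
m=[d for d in regions_of("side","red_hole")[:1]]
im=r["img"].astype(int);red=(im[...,2]-im[...,1]>50)&(im[...,2]-im[...,0]>50);red[:,:245]=0;red[:,325:]=0;red[:185]=0;red[245:]=0
ys,xs=np.nonzero(red);c=np.array([xs.mean(),ys.mean()]);print("red",c,len(xs))
z=.045+.16*np.sin(.085)
b=pj(0,0,z);J=np.column_stack([pj(.01,0,z)-b,pj(0,.01,z)-b])
print("red centre sill mm",np.linalg.solve(J,c-b)*10, "expect x",(160-160*np.cos(.085))*np.cos(yw))
print("mark top in crop",(pj(0,0,.051)-[245,185])*10,(pj(0,0,.04)-[245,185])*10,J)
cv2.imwrite("pics/d.png",cv2.resize(r["img"][185:245,245:325],(800,600),interpolation=cv2.INTER_CUBIC))
E
```

```text
time_s: 9.62
position: [0.5326, -0.0523, 0.0756]
tool_rot: [[-0.995, -0.051, -0.084], [-0.051, 0.999, -0.003], [0.084, 0.001, -0.996]]
ft_force: [-0.6, -0.8, 0.6]
grip_width: 0.0148
gripper_force: 39.5
t 9.625 F [-0.6 -0.8  0.6]
[-0.05, -0.01, -0.03] [0.02, 0.0, 0.01]
red [285.33333333 212.21212121] 33
red centre sill mm [ 1.07426083 -1.26477848] expect x 0.5544600882371732
mark top in crop [398.4531853  291.19761054] [397.76812489 321.16033432] [[ 3.14045696 -0.81533641]
 [-0.37346123 -1.66932576]]
```

View pics/d.png

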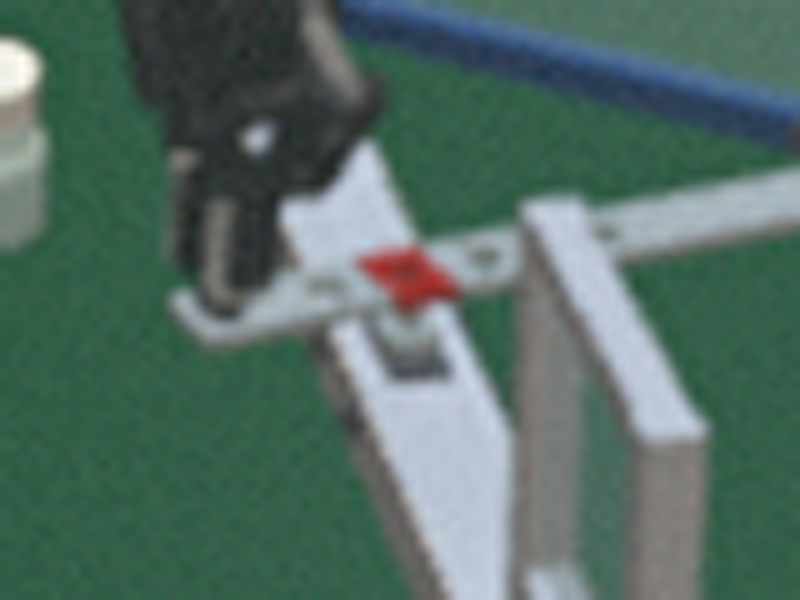

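Run:
```python
from h import *
th,P,yw=conf(-.0005,0);rows([pose(P,yw,t) for t in(.083,.076,.07,.064,.058,.052)])
```

```text
t 9.725 F [-1.4 -0.3  1.6]
[-0.04, 0.0, -0.01] [0.01, -0.02, 0.04]
[0.0, 0.0, 0.04] [-0.0, -0.08, -0.0]
[0.0, 0.0, 0.03] [0.0, -0.07, 0.0]
[0.0, -0.0, 0.03] [-0.0, -0.07, -0.0]
[0.0, -0.0, 0.03] [0.0, -0.07, -0.0]
[0.0, -0.0, 0.03] [-0.0, -0.07, 0.0]
```

```bash
python3 -m pendant '[[[-0.04,0,0],[0,0,0]],[[0,0,0.04],[0,-0.08,0]],[[0,0,0.03],[0,-0.07,0]],[[0,0,0],[0,0,0]]]'|grep -E "pos|ft_"
python3 -m pendant '[[[0,0,0.03],[0,-0.07,0]],[[0,0,0],[0,0,0]]]'|grep -E "pos|ft_"
python3 -m pendant '[[[0,0,0.03],[0,-0.07,0]],[[0,0,0],[0,0,0]]]'|grep -E "pos|ft_"
```

```text
position: [0.5343, -0.0522, 0.0727]
ft_force: [0.3, 0.3, 1.1]
position: [0.5342, -0.0523, 0.0714]
ft_force: [0.2, 0.5, 0.2]
position: [0.534, -0.0523, 0.0702]
ft_force: [-0.1, -0.5, 1.4]
```

```bash
python3 -m pendant '[[[0,0,0.03],[0,-0.07,0]],[[0,0,0],[0,0,0]]]'|grep -E "pos|ft_"
python3 -m pendant '[[[0,0,0.03],[0,-0.07,0]],[[0,0,0],[0,0,0]]]'|grep -E "pos|ft_"
python3 - <<'E'
from h import *
th,P,yw=conf(-.0005,0);rows([pose(P,yw,t) for t in(.047,.04,.032,.024,.016,.008,0)])
E
```

```text
position: [0.5339, -0.0523, 0.069]
ft_force: [0.3, -0.6, 1.9]
position: [0.5338, -0.0523, 0.0678]
ft_force: [-0.3, 0.0, 0.6]
t 11.225 F [-0.3  0.   0.6]
[0.02, 0.0, -0.0] [0.01, 0.01, 0.04]
[0.0, 0.0, 0.04] [0.0, -0.08, -0.0]
[0.0, 0.0, 0.05] [0.0, -0.09, -0.0]
[0.0, 0.0, 0.05] [-0.0, -0.09, -0.0]
[0.0, -0.0, 0.05] [-0.0, -0.09, 0.0]
[0.0, 0.0, 0.05] [0.0, -0.09, -0.0]
[0.0, -0.0, 0.05] [0.0, -0.09, -0.0]
```

```bash
for i in 1; do python3 -m pendant '[[[0.01,0,0.04],[0,-0.08,0]],[[0,0,0],[0,0,0]]]'|grep -E "pos|ft_"; done
python3 -m pendant '[[[0.01,0,0.05],[0,-0.09,0]],[[0,0,0],[0,0,0]]]'|grep -E "pos|ft_"
python3 -m pendant '[[[0,0,0.05],[0,-0.09,0]],[[0,0,0],[0,0,0]]]'|grep -E "pos|ft_"
```

```text
position: [0.5336, -0.0523, 0.0663]
ft_force: [-0.2, 0.1, 1.5]
position: [0.533, -0.0523, 0.0642]
ft_force: [1.9, 0.3, 0.2]
position: [0.5328, -0.0523, 0.0622]
ft_force: [-0.4, -0.2, 1.1]
```

Run:
```python
from h import *
import cv2
r=get_image("side")
for n in("red_hole","knob"): print(n,[(np.round(d["point"],4).tolist(),round(d["conf"],2)) for d in landmark_of("side",n)[:1]])
cv2.imwrite("pics/e.png",cv2.resize(r["img"][185:245,245:325],(800,600),interpolation=cv2.INTER_CUBIC))
```

```text
red_hole [([0.5957, -0.0505, 0.0476], 0.53)]
knob [([0.535, -0.0541, 0.0777], 0.75)]
```

View pics/e.png

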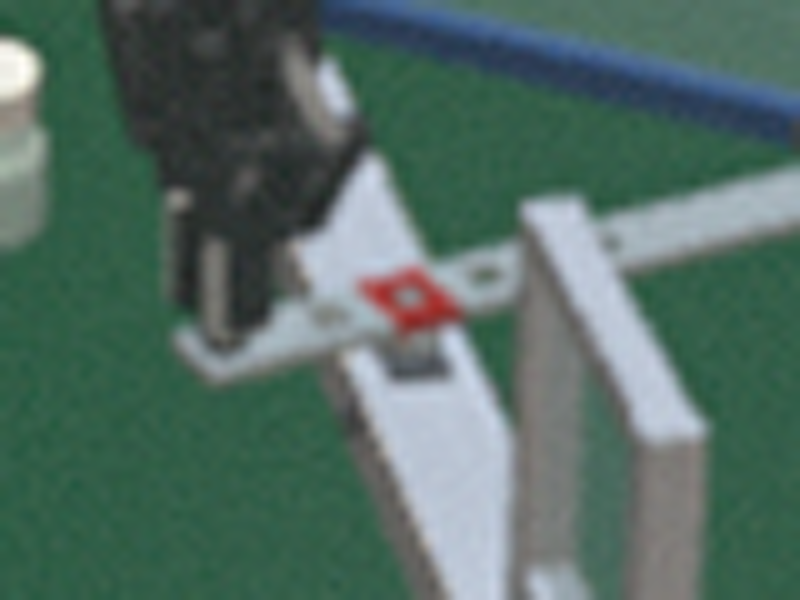

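The side crop shows the pin top bright in the red hole at (408,297), so the hole is over the pin. I'll press down gently.

```bash
python3 -m pendant '[[[0,0,0.04],[0,-0.09,0]],[[0,0,0],[0,0,0]]]'|grep -E "pos|ft_"
python3 -m pendant '[[[0,0,0.04],[0,-0.09,0]],[[0,0,0],[0,0,0]]]'|grep -E "pos|ft_"
python3 -m pendant '[[[0,0,0.03],[0,-0.05,0]],[[0,0,0],[0,0,0]]]'|grep -E "pos|ft_"
python3 - <<'E'
from h import *
th,P,yw=conf(-.0005,0);rows([pose(P,yw,0)])
E
```

```text
position: [0.5327, -0.0523, 0.0606]
ft_force: [-1.5, 0.3, 1.0]
position: [0.5328, -0.0523, 0.059]
ft_force: [-0.7, 0.5, 0.6]
position: [0.5327, -0.0523, 0.0579]
ft_force: [-0.5, -0.6, 2.0]
t 12.875 F [-0.5 -0.6  2. ]
[0.01, 0.0, 0.01] [0.02, -0.04, 0.04]
```

```bash
python3 -m pendant '[[[0,0,0.02],[0,-0.04,0]],[[0,0,0],[0,0,0]]]'|grep -E "pos|ft_"
python3 -m pendant '[[[0,0,0.02],[0,0,0]],[[0,0,0],[0,0,0]]]'|grep -E "pos|ft_"
```

```text
position: [0.5329, -0.0523, 0.0576]
ft_force: [-2.7, 0.1, 6.1]
position: [0.5329, -0.0524, 0.0575]
ft_force: [-4.3, 0.5, 12.8]
```

```bash
python3 -m pendant '[[[0,0,-0.02],[0,0,0]],[[0,0,0],[0,0,0]]]'|grep -E "pos|ft_"
python3 -m pendant '[[[0,0,0],[0,0,0]],[[0,0,0],[0,0,0]],[[0,0,0],[0,0,0]],[[0,0,0],[0,0,0]],[[0,0,0],[0,0,0]],[[0,0,0],[0,0,0]]]' 0.8|grep -E "pos|ft_|wid"
python3 -m pendant '[[[0,0,-0.2],[0,0,0]],[[0,0,-0.5],[0,0,0]],[[0,0,-0.8],[0,0,0]],[[0,0,-0.8],[0,0,0]],[[0,0,-0.8],[0,0,0]],[[0.5,0,-0.6],[0,0,0]],[[0.8,0,0],[0,0,0]],[[0.8,0,0],[0,0,0]]]'|grep -E "pos|ft_|wid"
python3 -m pendant '[[[0.8,0,0],[0,0,0]],[[0.8,0,0],[0,0,0]],[[0.8,0,0],[0,0,0]],[[0,0,0],[0,0,0]]]'|grep -E "pos|ft_|wid"
python3 - <<'E'
from h import *
import cv2
for c in("top","side"):
    r=get_image(c)
    for n in("red_hole","knob","pivot"): print(c,n,[(np.round(d["point"],4).tolist(),round(d["conf"],2)) for d in landmark_of(c,n)[:1]])
cv2.imwrite("pics/f.png",cv2.resize(r["img"][170:260,230:350],(800,600),interpolation=cv2.INTER_CUBIC))
E
```

```text
position: [0.5329, -0.0523, 0.0576]
ft_force: [-3.2, 0.0, 7.9]
position: [0.5329, -0.0523, 0.0571]
ft_force: [0.2, -0.6, -0.0]
grip_width: 0.0685
position: [0.448, -0.0568, 0.2058]
ft_force: [-0.1, -0.3, -0.2]
grip_width: 0.0682
position: [0.3518, -0.0616, 0.2057]
ft_force: [-0.1, -0.2, 0.2]
grip_width: 0.0683
top red_hole [([0.6017, -0.05, 0.0469], 0.59)]
top knob [([0.5315, -0.0498, 0.075], 0.92)]
top pivot [([0.7615, -0.0399, 0.04], 0.75)]
side red_hole [([0.5986, -0.0474, 0.0418], 0.67)]
side knob [([0.5324, -0.055, 0.0729], 0.68)]
side pivot [([0.7592, -0.0443, 0.0416], 0.67)]
```

View pics/f.png

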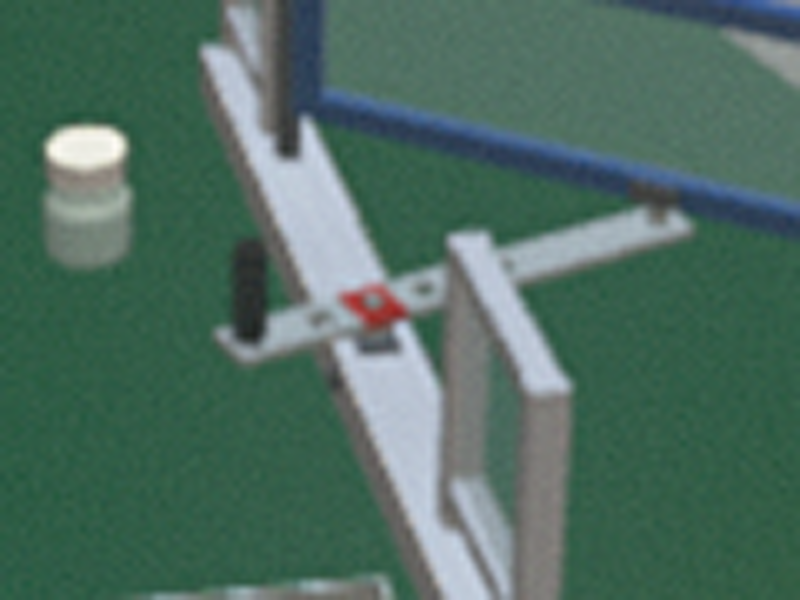

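Run:
```python
from h import *
for c in("top","side"):
    r=get_image(c);K=r["camera_matrix"];Rc=np.array(r["rotation"]);e=np.array(r["eye"])
    Z=r["range_z"];v,u=np.mgrid[:384,:512]
    W=np.stack([(u-K[0][2])/K[0][0]*Z,(v-K[1][2])/K[1][1]*Z,Z],-1)@Rc.T+e
    kn=np.array([.5325,-.0523]);pv=np.array([.757,-.0415]);b=(pv-kn)/np.linalg.norm(pv-kn);n=np.array([-b[1],b[0]])
    q=W[...,:2]-kn;a=q@b;l=q@n
    for lo,hi in((-.006,.006),(.02,.05),(.055,.085),(.1,.13),(.14,.17)):
        m=(a>lo)&(a<hi)&(abs(l)<.009)&(Z>0)&(W[...,2]>.02)&(W[...,2]<.12)
        print(c,lo,m.sum(),np.round(np.median(W[m][:,2]),4) if m.any() else None,np.round(W[m][:,2].max(),4) if m.any() else None)
```

```text
top -0.006 23 0.0931 0.0998
top 0.02 38 0.0456 0.0523
top 0.055 42 0.0465 0.0559
top 0.1 24 0.0451 0.0508
top 0.14 42 0.0445 0.0527
side -0.006 64 0.0746 0.0999
side 0.02 38 0.0482 0.053
side 0.055 38 0.0488 0.0545
side 0.1 5 0.0502 0.0528
side 0.14 31 0.0479 0.0502
```

The bar is level: the depth reading along its top is uniform and about 45 mm high, and the knob top is at about 95 mm.

```bash
python3 -c "
from rig import *
print(close_job())"
```

```text
the job is handed in; nothing more can be done
None
```

The job is handed in: the red-marked hole is over the pin, the stay lies level and home, the knob is released with the arm clear, and I touched nothing else on the bench; the hand-in gave no verdict.

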